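# Twist open the stiff storage jar in its jar stand

### The arm

A 7-joint arm with a two-finger parallel gripper is mounted at the origin on a cart in front of the work surface, level with it; the furniture and walls round the work are solid. World frame = base frame: x ahead of the robot, y to its left, z up, the work surface at z = 0. Lengths are in m, angles in rad, forces in N, time in s.
With the tool pointing down it reaches from about 0.4 to 0.875 m from the base axis. Payload 19.3 kg.
Tool frame: the origin (TCP) lies on the mounting face of the last link; the fingertips stand 173 mm ahead of it and the grasp point (between the pads) lies 155 mm ahead of it; z points along the fingers, y is the line along which they close (so a half turn about z gives the same grasp; the last joint's range is limited). The gripper opens to 85 mm and grips with 20 to 120 N. Pads are 22 mm wide; open, the fingers measure 114 mm over their backs; the gripper's body (76 mm by 85 mm) begins 54 mm behind the grasp point. The pads swing forward as they close: fully open they stand 13 mm farther back than shut.
Start: joints at [1.111, 0.521, -0.036, 1.599, 0.021, 1.021, -0.113], TCP at [0.237, -0.578, 0.405] pointing down, gripper open.
Joint ranges: [-2.91, 2.91], [-0.3, 2.13], [-1.5, 1.42], [0.17, 2.43], [-1.26, 4.41], [0.16, 1.93], [-2.52, 2.52]. Speed limits (rad/s): [1.89, 1.89, 2.39, 2.39, 3.01, 3.01, 3.01].

### API

Orientations are given as [roll, pitch, yaw] about the fixed x, y, z axes, in that order (R = Rz(yaw) Ry(pitch) Rx(roll)).
In Python, from workcell import bot, vision gives the robot as it stands.
- The arm moves only by the shell command python3 -m creep 'ROWS' [FORCE]. ROWS is JSON, a list that holds one entry, the list of rows, each a list of 7 numbers: the opening, from -1 (shut) to 1 (fully open), then the shift along the tool's x, y, z in cm, then the turn, a rotation vector about the tool's x, y, z in rad. In form: [[[grip, tx, ty, tz, rx, ry, rz], ...]]. A call has 1 to 12 rows; each row shifts and turns the commanded pose from where the row before left it, along the tool's axes as they then stand; what a row does not reach is not made up. A row lasts 1/8 s, in which the tool goes at most 62.5 mm and 10.7 degrees, less where a joint would pass 70% of its speed; a pose out of reach is approached as far as the arm can. A call with a gripper value outside its range is refused whole. The fingers move at their own pace and stop on an object; FORCE is the grip in N (left out, the last holds). Time passes only in rows, so rows that do not move let the fingers close. It gives the time, the measured TCP pose, the force, the opening and the grip force at its end, in the units of the state.
- bot.observe(): the state, without advancing time (a new reading comes with each control period).
- vision.grab_frame(name): name is "scene" or "top" or "wrist"; returns a dict with "image" (400x640x3 uint8, blue, green, red), "depth" (400x640 float32, m along the optical axis (not along the pixel's ray), 0 where there is no reading), "fovy" (degrees; the focal length in pixels is half the picture's height over the tangent of half this angle, whatever the lens; pixels are square), "cx", "cy" (the principal point, pixels), "cam_to_world" (4x4, takes a point from camera to world coordinates); the wrist camera has in their place "tool_from_camera" (4x4, takes a point from camera to tool coordinates, whose origin is the TCP and whose axes are the flange's). Camera axes: x right, y down, z forward; pixel columns grow to the right and rows downward; lengths in m; the calibration is good to about 2 mm. A picture is of the moment at which its call begins: read the wrist's pose just before it.
- bot.job_done(): hands the job in; it is judged then, once.
The state is a dict: "clock": time; "qpos": joint angles; "qd": joint speeds; "joint_efforts": joint torques, N m; "position": TCP position; "tool_rot": TCP orientation; "force": force on the tool from outside, world axes, zero at the start; "moment": the same for the moment, N m; "grip_width": finger opening in m; "finger_force": force on a finger pad.
Only numpy, scipy, OpenCV 4.12 (cv2) and the standard library are available. Lean on these libraries where they do the work, as an engineer would, in place of code of your own. Each camera call takes 0.05 s, during which the arm holds its last target. There are 200 camera calls.

### The job

Set the square white jar, still closed, upright and fully home in the square well of the wooden jar stand, so that the stand keeps it from turning. Then twist its stiff steel cap anticlockwise until the lugs let go, lift it straight up off the jar, and finish while still holding the cap level in the gripper about three centimetres above the open mouth, centred over it, with the jar left home in the stand. Leave the other things on the worktop where they are and never tip the jar over.

Things in the scene. Friction and masses are not known exactly. Their poses are not given: they have to be found in the camera images.
- jar: White stoneware jar, square body 56 x 56 mm, faces along its x and y axes, from its underside to 68 mm up; lowest 6 mm only 49 mm wide as a lead-in. Round neck 40 mm wide up to the rim at 96 mm. Loose, about 0.3 kg. Origin: centre of its underside; z up. Quarter turns are equivalent. Starts closed on the worktop, left or right of the middle, the stand on the other side.
- jar_rim (a point): Centre of the jar's mouth, in the rim plane, 96 mm above the jar's underside. A sprung seal in the mouth pushes the closed cap up by about 19 N, so the cap is stiff to turn (roughly 0.1 to 0.5 N m) and a jar that is not braced turns along with it.
- cap: The jar's round steel twist-off cap, 57 mm wide, 22 mm high, finely ribbed, loose, 50 g. Origin: centre of its open underside, 80 mm above the jar's underside while closed (12 mm above the square shoulder); z up. Three inner lugs hold it under thread pieces on the neck; closed, the jar can be carried by it. Fully tight, its x axis is that of the jar; it starts 0 to 11 degrees past that.
- cap_top (a point): Centre of the cap's top, 22 mm above its underside. Turned anticlockwise from above (+ about z) the cap does not rise until, 53 degrees from fully tight, the lugs come free and the seal pushes it up 3 mm (or pushes on the gripper). From 55 to 85 degrees it lifts straight off; at 92 the lugs meet a stop. Turning 70 degrees suits every start.
- stand: Jar stand, fixed to the worktop: light wooden block 112 x 112 mm, top 38 mm above the worktop, on a black rubber mat of 124 x 124 mm, with a square well in the middle, 60 mm wide (2 mm to spare on each side of the jar), 26 mm deep, its mouth chamfered 3 mm and its walls along the stand's x and y axes. Origin: centre of its underside; z up.
- stand_well (a point): Centre of the well's floor, 12 mm above the worktop.
- mug_2: Small white mug with a brown inside, 62 x 87 x 51 mm, origin centre of underside. Bystander, loose.
- tin_1: Tall food tin, 57 mm wide, 72 mm high, origin centre of underside. Bystander, loose.
- mill_1: Small glass salt shaker with grey top, 44 mm wide, 90 mm high, origin centre of underside. Bystander, loose.
- garlic_1: Garlic bulb, 60 mm wide, 58 mm high, origin at its underside. Bystander, loose.
- teaspoon_1: Steel teaspoon lying flat, 130 x 26 x 11 mm, long side roughly along its x axis, near the middle between jar and stand. Bystander, loose.
- glass_1: Small drinking glass, 48 mm wide, 61 mm high, origin centre of underside. Bystander, loose.
Things that resemble listed ones, but are neither listed nor needed, are in the scene too. Of the things like the cap, leave any that is orange, turquoise or yellow; of the rest the larger one is meant.

How it is judged:
On the way, in this order (a step that is already met when the one before it is completed fails the run):
1. the closed jar stands fully home and upright in the stand's well (z of jar in the frame of stand_well below 0.004 m and horizontal distance between jar and stand_well below 0.006 m and angle between jar's own z axis and vertical below 0.08 rad and z of cap_top in the frame of jar below 0.104 m and angle between the x axis of cap and the x axis of jar, either way round below 0.6 rad), for 0.2 s.
2. the cap is twisted loose while the stand braces the jar (z of jar in the frame of stand_well below 0.004 m and horizontal distance between jar and stand_well below 0.006 m and angle between jar's own z axis and vertical below 0.08 rad and angle between the x axis of cap and the x axis of jar, either way round above 0.85 rad and z of cap in the frame of jar below 0.09 m), for 0.1 s.
At the end, for the whole second after the job is handed in: Jar home in the well (underside within 4 mm of its floor, 6 mm of centre, tilt under 0.08 rad); cap gripped and at rest, underside 12 to 60 mm above the rim, within 15 mm of centre, tilt under 0.2 rad, not touching the jar; fingers off the jar (z of jar in the frame of stand_well below 0.004 m and horizontal distance between jar and stand_well below 0.006 m and angle between jar's own z axis and vertical below 0.08 rad and z of cap in the frame of jar_rim between 0.012 and 0.06 m and horizontal distance between cap and jar_rim below 0.015 m and angle between cap's own z axis and vertical below 0.2 rad and contact force between the fingers and cap above 3 N and contact force between cap and jar below 0.1 N and contact force between the fingers and jar below 0.5 N and linear speed of each of cap, jar below 0.03 m/s); the arm keeps its last pose, push and grip.
It fails at once if the jar is tipped over (more than 0.6 rad) (angle between jar's own z axis and vertical above 0.6 rad).
It fails at once if a bystander is moved more than 40 mm (distance of any of mug_2, tin_1, mill_1, garlic_1, teaspoon_1, glass_1 from where it was at the start of the episode above 0.04 m).
It also fails if it takes over 51 s, if anything falls off the work surface, if the arm or the gripper's body presses on something with over 40 N, if the wrist force passes 120 N, or if a joint passes its speed limit or range.

## Working session

There is one attempt and no reset: what is moved stays moved. The work goes in short steps, Python scripts to look and compute and a shell command to move; the robot and the scene stay as the last step left them, time stands still between calls to the robot, and variables do not carry over. Pictures are saved under pics/ and viewed, at most 10 in all, crops included, and the job is handed in when it is done.

```bash
mkdir -p pics; ls; cat > h.py <<'E'
import numpy as np, cv2
from workcell import bot, vision
from scipy.spatial.transform import Rotation as R
def grab(n):
    s=bot.observe(); f=vision.grab_frame(n); im=f['image']
    h=im.shape[0]; f['f']=h/2/np.tan(np.radians(f['fovy'])/2)
    if n=='wrist':
        T=np.eye(4); T[:3,:3]=R.from_euler('xyz',s['tool_rot']).as_matrix(); T[:3,3]=s['position']
        f['cam_to_world']=T@f['tool_from_camera']
    return f
def ray(f,u,v):
    u=np.atleast_1d(u).astype(float);v=np.atleast_1d(v).astype(float)
    d=np.stack([(u-f['cx'])/f['f'],(v-f['cy'])/f['f'],np.ones_like(u)],-1)
    C=np.array(f['cam_to_world']); return C[:3,3],d@C[:3,:3].T
def plane(f,u,v,z):
    o,d=ray(f,u,v); return o+d*((z-o[2])/d[:,2])[:,None]
def cloud(f):
    v,u=np.nonzero(f['depth']>0); o,d=ray(f,u,v); return o+d*f['depth'][v,u][:,None],u,v
E
python3 - <<'E'
from h import *
for n in('top','scene'):
    f=grab(n); cv2.imwrite(f'pics/{n}0.png',f['image']); np.savez(f'{n}0.npz',**{k:np.array(v) for k,v in f.items()})
    print(n,f['fovy'],f['cx'],f['cy'],np.round(f['cam_to_world'],3).tolist(),(f['depth']>0).mean())
print(bot.observe())
E
```

```text
pics
top 46.149055183114434 311.62620370793206 201.5704552554998 [[0.0, -0.998, 0.055, 0.418], [-1.0, -0.0, 0.002, 0.039], [-0.002, -0.055, -0.998, 1.439], [0.0, 0.0, 0.0, 1.0]] 0.996109375
scene 50.306802564690855 326.82691180023096 198.1408521360456 [[-0.679, -0.497, 0.541, -0.134], [-0.734, 0.451, -0.507, 0.644], [0.008, -0.741, -0.671, 0.916], [0.0, 0.0, 0.0, 1.0]] 0.9961640625
{'clock': 0.1, 'qpos': array([ 1.11081522,  0.52195302, -0.03631686,  1.59988786,  0.02117199,
        1.02110399, -0.11280104]), 'qd': array([-0.00023885, -0.00096166,  0.00097235, -0.00033575, -0.00108777,
        0.00111574, -0.00156356]), 'joint_efforts': array([ 6.91500813e-03, -9.28476620e+01,  1.98583290e+00, -3.70521891e+01,
        1.83310074e-02,  5.48965894e-03,  2.16068793e-04]), 'position': array([ 0.23743194, -0.57803211,  0.40420679]), 'tool_rot': array([-3.14062529e+00,  4.75107454e-05,  3.89744155e-01]), 'force': array([-0.27930128,  0.70734082,  1.15708293]), 'moment': array([ 0.01742463, -0.00435419, -0.05798099]), 'finger_force': 0.0, 'grip_width': 0.08537590286508702}
```

View pics/top0.png

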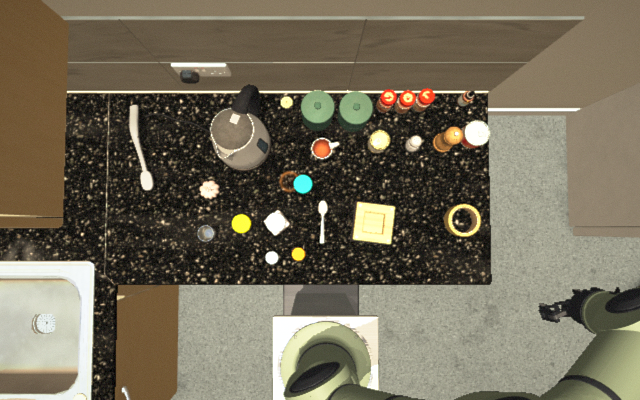

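View pics/scene0.png

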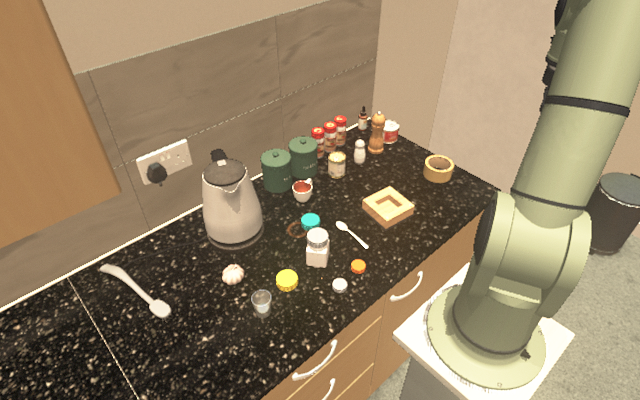

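The top view shows the jar with its white/steel cap at (277,222), the stand at (374,222), and the spoon between them at (322,222). Decoy lids are at (241,224), (303,184), (298,254) and (272,258), with the glass at (206,233) and garlic at (209,189). The scene view shows the jar at (318,248) and the stand at (388,207).

```bash
python3 - <<'E'
from h import *
for n in('top','scene'):
    f=dict(np.load(n+'0.npz')); P,u,v=cloud(f)
    # height clusters in the work area
    bx=(P[:,0]>.25)&(P[:,0]<.75)&(P[:,1]>-.4)&(P[:,1]<.5)&(P[:,2]>.015)&(P[:,2]<.3)
    m=np.zeros((400,640),np.uint8); m[v[bx],u[bx]]=255
    k,l,st,c=cv2.connectedComponentsWithStats(m)
    for i in range(1,k):
        if st[i,4]<15: continue
        q=P[l[v,u]==i]; print(n,i,c[i].round(),st[i,4],'xyzmin',q.min(0).round(3),'max',q.max(0).round(3))
f=dict(np.load('top0.npz')); P,u,v=cloud(f)
im=f['image']
# cap: points high near jar
j=(np.hypot(P[:,0]-.39,P[:,1]-.14)<.09)
for lo,hi in((.09,.12),(.055,.08)):
    s=j&(P[:,2]>lo)&(P[:,2]<hi)
    if s.any(): print('jar',lo,s.sum(),P[s].mean(0).round(4),P[s].min(0).round(3),P[s].max(0).round(3))
E
```

```text
top 1 [239. 137.] 2992 xyzmin [0.594 0.169 0.015] max [0.75  0.328 0.245]
top 2 [317. 119.] 452 xyzmin [ 0.717 -0.018  0.015] max [0.75  0.071 0.122]
top 3 [354. 120.] 491 xyzmin [ 0.714 -0.128  0.015] max [ 0.75  -0.038  0.125]
top 4 [448. 138.] 467 xyzmin [ 0.654 -0.38   0.015] max [ 0.705 -0.33   0.164]
top 5 [378. 141.] 361 xyzmin [ 0.648 -0.186  0.015] max [ 0.706 -0.128  0.077]
top 6 [413. 143.] 205 xyzmin [ 0.649 -0.28   0.015] max [ 0.69  -0.241  0.095]
top 7 [323. 147.] 247 xyzmin [ 0.625 -0.037  0.015] max [0.686 0.044 0.057]
top 10 [302. 183.] 260 xyzmin [0.524 0.044 0.015] max [0.578 0.096 0.03 ]
top 11 [209. 189.] 268 xyzmin [0.507 0.324 0.017] max [0.562 0.379 0.063]
top 12 [373. 222.] 1082 xyzmin [ 0.373 -0.204  0.015] max [ 0.495 -0.08   0.048]
top 13 [452. 220.] 222 xyzmin [ 0.396 -0.4    0.015] max [ 0.487 -0.36   0.057]
top 14 [276. 222.] 390 xyzmin [0.399 0.11  0.017] max [0.47  0.182 0.112]
top 16 [241. 223.] 267 xyzmin [0.405 0.228 0.015] max [0.46  0.283 0.032]
top 30 [205. 233.] 195 xyzmin [0.379 0.33  0.015] max [0.426 0.378 0.065]
top 38 [297. 254.] 76 xyzmi
[... 743 characters left out ...]
0.045 0.053]
scene 9 [387. 206.] 1043 xyzmin [ 0.372 -0.204  0.015] max [ 0.498 -0.076  0.043]
scene 11 [315. 241.] 989 xyzmin [0.397 0.044 0.015] max [0.58  0.184 0.106]
scene 14 [358. 266.] 63 xyzmin [0.322 0.066 0.015] max [0.355 0.103 0.019]
scene 15 [232. 274.] 345 xyzmin [0.507 0.325 0.015] max [0.556 0.382 0.056]
scene 16 [286. 279.] 315 xyzmin [0.403 0.229 0.015] max [0.459 0.284 0.026]
scene 17 [340. 282.] 19 xyzmin [0.319 0.149 0.015] max [0.344 0.17  0.018]
scene 26 [261. 302.] 414 xyzmin [0.378 0.331 0.015] max [0.427 0.378 0.064]
jar 0.09 299 [0.4344 0.1455 0.1029] [0.409 0.118 0.092] [0.46  0.172 0.112]
jar 0.055 73 [0.4337 0.1378 0.0655] [0.4   0.111 0.056] [0.47  0.182 0.073]
```

```bash
python3 -m creep '[[[1,3.3,-3.4,0,0,0,0],[1,3.3,-3.4,0,0,0,0],[1,3.3,-3.4,0,0,0,0],[1,3.3,-3.4,0,0,0,0],[1,3.3,-3.4,0,0,0,0],[1,3.3,-3.4,0,0,0,0],[1,3.3,-3.4,0,0,0,0],[1,3.3,-3.4,0,0,0,0],[1,3.3,-3.4,0,0,0,0],[1,3.3,-3.4,0,0,0,0],[1,0,0,0,0,0,0],[1,0,0,0,0,0,0]]]'
python3 - <<'E'
from h import *
f=grab('wrist'); cv2.imwrite('pics/w1.png',f['image']); print(f['fovy'],f['tool_from_camera'].round(3).tolist())
np.savez('w1.npz',**{k:np.array(v) for k,v in f.items()}); print(bot.observe()['qpos'].round(2))
E
```

```text
clock: 1.6
position: [0.4134, -0.1386, 0.4046]
tool_rot: [-3.142, 0.0, 0.39]
force: [0.0, -0.0, -0.9]
grip_width: 0.0852
finger_force: 0.0
69.37905212919073 [[0.001, -0.951, -0.31, 0.08], [1.0, 0.0, 0.001, -0.0], [-0.001, -0.31, 0.951, 0.031], [0.0, 0.0, 0.0, 1.0]]
[ 0.4   0.23 -0.24  2.06  0.07  0.86 -1.07]
```

View pics/w1.png

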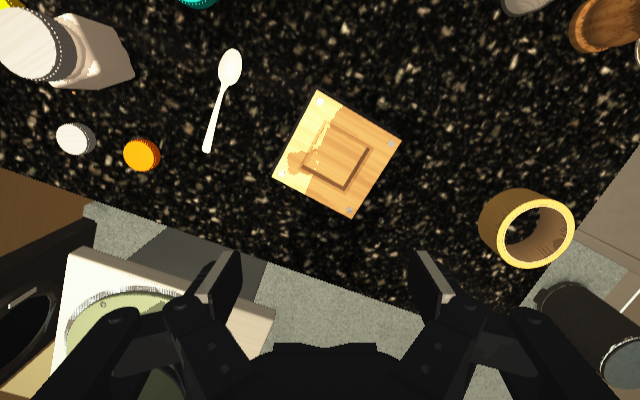

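The wrist view shows the stand's wooden top with corners at about (318,90), (401,143), (352,219) and (273,178), and the well around (337,157). The jar is partly visible at top left (70,50), lying on its side only in perspective.

```bash
cat >> h.py <<'E'
def rect(P,lo,hi,c,r):
    s=(P[:,2]>lo)&(P[:,2]<hi)&(np.hypot(P[:,0]-c[0],P[:,1]-c[1])<r)
    b=cv2.minAreaRect((P[s,:2]*1000).astype(np.float32)); return s,P[s].mean(0).round(4),np.median(P[s,2]).round(4),[np.round(x,1) for x in b]
def corners(f,hsvlo,hsvhi,near):
    m=cv2.inRange(cv2.cvtColor(f['image'],cv2.COLOR_BGR2HSV),hsvlo,hsvhi)
    m=cv2.morphologyEx(m,cv2.MORPH_CLOSE,np.ones((7,7)))
    cs,_=cv2.findContours(m,cv2.RETR_EXTERNAL,cv2.CHAIN_APPROX_NONE)
    cs=[c for c in cs if cv2.pointPolygonTest(c,near,False)>=0]
    return max(cs,key=cv2.contourArea)
E
python3 - <<'E'
from h import *
f=dict(np.load('w1.npz')); P,u,v=cloud(f)
print('stand depth',rect(P,.033,.045,(.434,-.142),.1)[1:])
print('well floor',rect(P,.006,.020,(.434,-.142),.03)[1:])
c=corners(f,(10,50,60),(35,255,255),(337,155)); print(cv2.contourArea(c), cv2.boundingRect(c))
w=plane(f,c[:,0,0],c[:,0,1],.038); print('contour@.038',cv2.minAreaRect((w[:,:2]*1000).astype(np.float32)))
ap=cv2.approxPolyDP(c,8,True)[:,0]; print(ap.tolist(), plane(f,ap[:,0],ap[:,1],.038).round(4).tolist())
print('jar depth sh',rect(P,.06,.073,(.434,.146),.06)[1:])
print('cap',rect(P,.097,.11,(.434,.146),.06)[1:])
E
```

```text
stand depth (array([ 0.4359, -0.143 ,  0.038 ]), np.float64(0.0381), [array([ 432.7, -144.2]), array([112.1, 112.2]), np.float64(82.9)])
well floor (array([ 0.4341, -0.1423,  0.0122]), np.float64(0.0122), [array([ 432.8, -143.4]), array([56.7, 57.6]), np.float64(83.1)])
9725.0 (257, 76, 145, 144)
contour@.038 ((431.908447265625, -140.48358154296875), (148.4742431640625, 123.28612518310547), 79.25408935546875)
[[309, 76], [295, 130], [277, 126], [279, 161], [257, 157], [258, 168], [359, 218], [401, 140], [311, 88]] [[0.5052, -0.0831, 0.038], [0.4461, -0.0892, 0.038], [0.4425, -0.0688, 0.038], [0.4056, -0.0843, 0.038], [0.4003, -0.0589, 0.038], [0.3882, -0.0641, 0.038], [0.3755, -0.2013, 0.038], [0.482, -0.2058, 0.038], [0.4947, -0.0896, 0.038]]
jar depth sh (array([0.4379, 0.1267, 0.0666]), np.float64(0.0668), [array([433.4, 142.6]), array([54.9, 55.4]), np.float64(38.2)])
cap (array([0.4345, 0.1397, 0.1022]), np.float64(0.1024), [array([433.1, 139.3]), array([57. , 48.1]), np.float64(3.4)])
```

```bash
python3 -m creep '[[[1,1,-2.4,0,0,0,0],[1,1,-2.4,0,0,0,0],[1,1,-2.4,0,0,0,0],[1,1,-2.4,0,0,0,0],[1,1,-2.4,0,0,0,0],[1,1,-2.4,0,0,0,0],[1,1,-2.4,0,0,0,0],[1,1,-2.4,0,0,0,0],[1,1,-2.4,0,0,0,0],[1,1,-2.4,0,0,0,0],[1,0,0,0,0,0,0],[1,0,0,0,0,0,0]]]'
python3 - <<'E'
from h import *
f=grab('wrist'); cv2.imwrite('pics/w2.png',f['image'])
np.savez('w2.npz',**{k:np.array(v) for k,v in f.items()}); print(bot.observe()['qpos'].round(2))
P,u,v=cloud(f)
print('jar depth sh',rect(P,.06,.073,(.434,.146),.06)[1:])
s,*r=rect(P,.097,.11,(.434,.146),.06);print('cap',r,cv2.minEnclosingCircle((P[s,:2]*1000).astype(np.float32)))
print('stand depth',rect(P,.033,.045,(.434,-.142),.1)[1:])
E
```

```text
clock: 3.15
position: [0.415, 0.1206, 0.4046]
tool_rot: [3.141, 0.0, 0.388]
force: [-0.4, 0.9, 0.9]
grip_width: 0.085
finger_force: 0.0
[-0.06  0.24 -0.42  2.06  0.13  0.87 -1.74]
jar depth sh (array([0.4526, 0.1484, 0.0657]), np.float64(0.0662), [array([433.5, 144.5]), array([55.4, 55.5]), np.float64(38.4)])
cap [array([0.4344, 0.1449, 0.1026]), np.float64(0.1028), [array([433.3, 144.7]), array([55.8, 56.1]), np.float64(20.1)]] ((433.1087341308594, 144.65061950683594), 28.438291549682617)
stand depth (array([ 0.436 , -0.1418,  0.0381]), np.float64(0.0383), [array([ 432.9, -144.1]), array([115. , 112.2]), np.float64(82.9)])
```

View pics/w2.png

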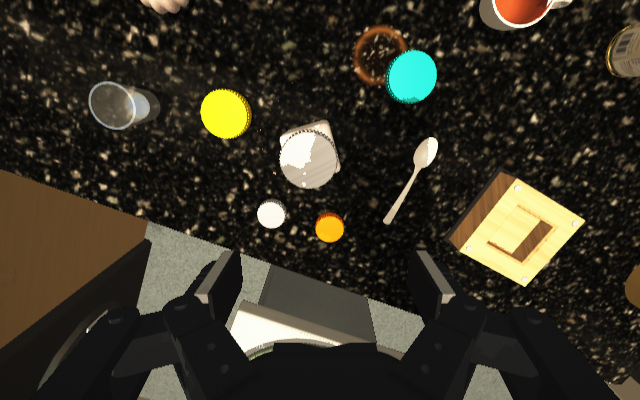

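Both wrist views agree: the jar is at about (0.4335, 0.1447) at 38.3°, with cap top z 0.102. The stand is at (0.4328, -0.144) at 83°, top 0.038 and floor 0.012. In the w2 picture the cap is at (308,160), with the decoy lids lying low around it, clear of the fingers. I'll go down onto the cap.

```bash
python3 -m creep '[[[1,1.3,-0.8,1,0,0,0],[1,1.35,-0.75,3,0,0,0],[1,0,0,3,0,0,0],[1,0,0,3,0,0,0],[1,0,0,2,0,0,0],[1,0,0,1.5,0,0,0],[1,0,0,1.5,0,0,0],[1,0,0,1,0,0,0],[1,0,0,0,0,0,0],[1,0,0,0,0,0,0]]]' 60 && python3 -m creep '[[[0.3,0,0,0,0,0,0],[0,0,0,0,0,0,0],[-0.2,0,0,0,0,0,0],[-0.4,0,0,0,0,0,0],[-1,0,0,0,0,0,0],[-1,0,0,0,0,0,0],[-1,0,0,0,0,0,0],[-1,0,0,0,0,0,0]]]' 60
python3 - <<'E'
from h import *
f=grab('wrist'); cv2.imwrite('pics/w3.png',f['image']); print(bot.observe()['moment'])
E
```

```text
clock: 4.45
position: [0.4336, 0.1463, 0.2451]
tool_rot: [3.142, -0.001, 0.39]
force: [0.3, -0.5, -0.4]
grip_width: 0.0855
finger_force: 0.0
clock: 5.45
position: [0.4338, 0.146, 0.2453]
tool_rot: [3.141, -0.001, 0.389]
force: [1.1, -3.5, 10.3]
grip_width: 0.0558
finger_force: 61.3
[-0.46595104  0.05689902  0.01354468]
```

View pics/w3.png

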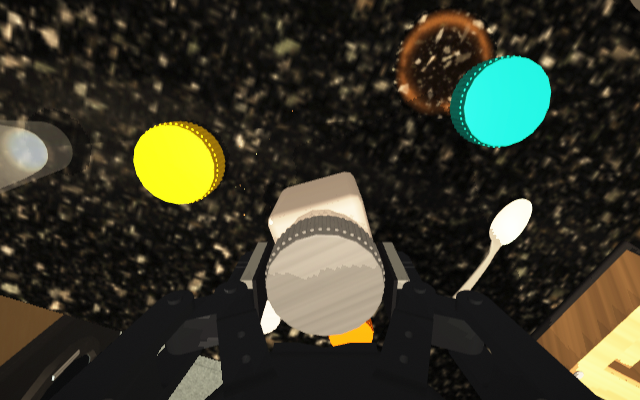

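The cap is squarely between the pads at (325,280) and gripped at 61 N. Next I lift and carry it over.

```bash
python3 -m creep '[[[-1,0,0,0,0,0,0],[-1,0,0,-0.5,0,0,0],[-1,0,0,-1.2,0,0,0],[-1,0,0,-1.8,0,0,0],[-1,0,0,-1.8,0,0,0],[-1,0,0,-1.2,0,0,0],[-1,0,0,-0.5,0,0,0],[-1,0,0,0,0,0,0]]]' 90 && python3 -m creep '[[[-1,-0.5,1.1,0,0,0,0],[-1,-1,2.3,0,0,0,0],[-1,-1.2,3,0,0,0,0],[-1,-1.3,3,0,0,0,0],[-1,-1.3,3,0,0,0,0],[-1,-1.3,3,0,0,0,0],[-1,-1.3,3,0,0,0,0],[-1,-1.2,3,0,0,0,0],[-1,-1,2.8,0,0,0,0],[-1,-0.6,1.6,0,0,0,0],[-1,-0.4,1,0,0,0,0],[-1,0,0,0,0,0,0]]]' && python3 -m creep '[[[-1,0,0,0,0,0,-0.06],[-1,0,0,0,0,0,-0.1],[-1,0,0,0,0,0,-0.1],[-1,0,0,0,0,0,-0.1],[-1,0,0,0,0,0,-0.1],[-1,0,0,0,0,0,-0.1],[-1,0,0,0,0,0,-0.1],[-1,0,0,0,0,0,-0.08],[-1,0,0,0,0,0,-0.04],[-1,0,0,0,0,0,0],[-1,0,0,0,0,0,0]]]'
python3 - <<'E'
from h import *
for n in('wrist','top','scene'):
    f=grab(n); np.savez(n+'4.npz',**{k:np.array(v) for k,v in f.items()})
    cv2.imwrite(f'pics/{n}4.png',f['image'])
    P,u,v=cloud(f); c=(.4335,-.144)
    for nm,lo,hi in(('shoulder',.13,.143),('captop',.16,.18)):
        s=(P[:,2]>lo)&(P[:,2]<hi)&(np.hypot(P[:,0]-c[0],P[:,1]-c[1])<.045)
        if s.sum()>10: print(n,nm,rect(P,lo,hi,c,.045)[1:],s.sum())
    print(rect(P,.033,.045,c,.1)[1:])
E
```

```text
clock: 6.5
position: [0.4334, 0.1461, 0.3147]
tool_rot: [-3.142, -0.0, 0.39]
force: [0.5, 0.2, -4.3]
grip_width: 0.0558
finger_force: 96.2
clock: 8.0
position: [0.4323, -0.1444, 0.3144]
tool_rot: [-3.141, 0.0, 0.389]
force: [0.4, -0.6, -4.4]
grip_width: 0.055
finger_force: 96.3
clock: 9.38
position: [0.4326, -0.1438, 0.3147]
tool_rot: [-3.142, -0.0, 1.169]
force: [-0.2, 0.2, -4.4]
grip_width: 0.0552
finger_force: 96.3
wrist shoulder (array([ 0.4397, -0.1237,  0.1354]), np.float64(0.1358), [array([ 437.4, -126.6]), array([28.1, 60. ]), np.float64(68.1)]) 2045
wrist captop (array([ 0.4343, -0.1405,  0.1712]), np.float64(0.1718), [array([ 434.2, -139.9]), array([62.1, 62.5]), np.float64(22.5)]) 12548
(array([ 0.447 , -0.1238,  0.0381]), np.float64(0.0381), [array([ 433. , -144.2]), array([112.3, 112.6]), np.float64(82.9)])
top shoulder (array([ 0.4177, -0.1158,  0.134 ]), np.float64(0.1333), [array([ 418.8, -115.8]), array([19.5,  2.8]), np.float64(2.7)]) 11
(array([ 0.4362, -0.105 ,  0.0384]), np.float64(0.0383), [array([ 438. , -112.8]), array([ 53.5, 111.6]), np.float64(83.7)])
scene shoulder (array([ 0.4262, -0.1267,  0.135 ]), np.float64(0.1348), [array([ 425.5, -129.8]), array([72. , 41.2]), np.float64(32.4)]) 113
scene captop (array([ 0.4338, -0.133 ,  0.1699]), np.float64(0.1705), [array([ 432.7, -135.7]), array([46.4, 74.1]), np.float64(47.5)]) 207
(array([ 0.4246, -0.1289,  0.0369]), np.float64(0.037), [array([ 434.4, -142.3]), array([117.9, 116.7]), np.float64(82.1)])
```

```bash
python3 -c "
import cv2,numpy as np
a=cv2.imread('pics/wrist4.png');b=cv2.imread('pics/scene4.png')[80:300,280:500];b=cv2.resize(b,None,fx=1,fy=1)
t=np.zeros((400,220,3),np.uint8);t[:220]=b
o=np.hstack([a[:, :560],t]);cv2.imwrite('pics/c4.png',o)"
```

```text
(no output)
```

View pics/c4.png

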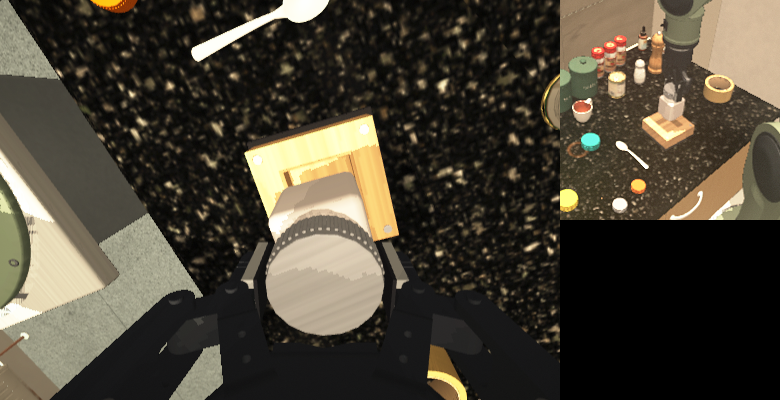

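The wrist view shows the jar hanging upright under the cap at (325,285) above the well, its shoulder edge near-parallel to the stand's edge. I'll fit its front face against the stand.

```bash
python3 - <<'E'
from h import *
f=dict(np.load('wrist4.npz')); P,u,v=cloud(f); c=np.array((.4333,-.144))
im=f['image']; hsv=cv2.cvtColor(im,cv2.COLOR_BGR2HSV)
px=P[(u>=296)&(u<=355)&(v>=240)&(v<=330)]; print('cap top z',np.median(px[:,2]))
s=(P[:,2]>.168)&(P[:,2]<.176)&(u>255)&(u<395)&(v<345)&(hsv[v,u,2]>110)
q=P[s]; h=cv2.minEnclosingCircle((q[:,:2]*1000).astype(np.float32)); print('cap circ',h,s.sum())
# square body: shoulder + side points below; project down
a=np.radians(83.0); ex=np.array([np.cos(a),np.sin(a)]); ey=np.array([-np.sin(a),np.cos(a)])
for lo,hi in((.08,.1),(.1,.12),(.12,.133),(.08,.138)):
    t=(P[:,2]>lo)&(P[:,2]<hi)&(np.hypot(*(P[:,:2]-c).T)<.045)
    q=P[t,:2]-c; X=q@ex; Y=q@ey
    print(lo,t.sum(),'X',np.percentile(X,[0,1,50,99,100]).round(4),'Y',np.percentile(Y,[0,1,50,99,100]).round(4), cv2.minAreaRect((q*1000).astype(np.float32)))
    for nm,A,B in(('X+',X,Y),('Y+',Y,X)):
        k=(A>.024)&(np.abs(B)<.022)
        if k.sum()>20: print('  face',nm,k.sum(),np.polyfit(B[k],A[k],1).round(4))
E
```

```text
cap top z 0.1718880388711131
cap circ ((434.5746765136719, -140.3809356689453), 32.19258117675781) 9767
0.08 533 X [0.0207 0.0221 0.0266 0.027  0.0272] Y [-0.0277 -0.0271 -0.002   0.0253  0.0262] ((4.094148635864258, 25.360912322998047), (5.720631122589111, 54.056175231933594), 78.47818756103516)
  face X+ 447 [-0.0005  0.0266]
0.1 715 X [0.0208 0.0221 0.0267 0.0271 0.0272] Y [-0.0276 -0.027  -0.0018  0.0256  0.0264] ((3.9433670043945312, 25.417940139770508), (5.796455383300781, 54.184356689453125), 78.78650665283203)
  face X+ 604 [0.0003 0.0267]
0.12 796 X [-0.0035  0.0019  0.0266  0.0272  0.0274] Y [-0.0274 -0.0273 -0.0026  0.0278  0.0289] ((3.9795379638671875, 17.261396408081055), (28.135608673095703, 59.944461822509766), 68.4347152709961)
  face X+ 620 [-0.0001  0.0267]
0.08 3568 X [-0.0035  0.0044  0.026   0.0271  0.0274] Y [-0.0277 -0.0271 -0.004   0.0264  0.0289] ((3.9795379638671875, 17.261396408081055), (28.135608673095703, 59.944461822509766), 68.4347152709961)
  face X+ 2071 [-0.0002  0.0264]
  face Y+ 84 [-0.0822  0.0273]
```

The jar is aligned in yaw to within about 0.1° and sits about 1 mm short along +y. I'll shift it 1 mm and lower it.

```bash
python3 -m creep '[[[-1,0.1,-0.04,0.5,0,0,0],[-1,0,0,1,0,0,0],[-1,0,0,1,0,0,0],[-1,0,0,0.7,0,0,0],[-1,0,0,0.4,0,0,0],[-1,0,0,0.4,0,0,0],[-1,0,0,0.4,0,0,0],[-1,0,0,0.3,0,0,0],[-1,0,0,0.3,0,0,0],[-1,0,0,0.3,0,0,0],[-1,0,0,0,0,0,0]]]'
```

```text
clock: 10.9
position: [0.4326, -0.1428, 0.2615]
tool_rot: [-3.141, 0.0, 1.17]
force: [-0.7, -0.3, -5.0]
grip_width: 0.0553
finger_force: 96.3
```

Free so far, with about 5 mm left.

```bash
python3 -m creep '[[[-1,0,0,0.15,0,0,0],[-1,0,0,0.15,0,0,0],[-1,0,0,0.1,0,0,0],[-1,0,0,0.05,0,0,0],[-1,0,0,0.05,0,0,0],[-1,0,0,0,0,0,0]]]'; python3 -m creep '[[[-1,0,0,0.05,0,0,0],[-1,0,0,0.05,0,0,0],[-1,0,0,0,0,0,0]]]'
```

```text
clock: 11.65
position: [0.4331, -0.143, 0.2573]
tool_rot: [3.14, 0.0, 1.17]
force: [-0.1, -1.0, 11.8]
grip_width: 0.0553
finger_force: 98.2
clock: 12.02
position: [0.4332, -0.143, 0.2566]
tool_rot: [3.14, 0.0, 1.17]
force: [-1.3, -1.0, 19.9]
grip_width: 0.0553
finger_force: 98.8
```

Seated: TCP z 0.257 matches the pick height plus the 12 mm floor, with 20 N down. Now the twist.

```bash
python3 -m creep '[[[-1,0,0,0,0,0,-0.05],[-1,0,0,0,0,0,-0.08],[-1,0,0,0,0,0,-0.08],[-1,0,0,0,0,0,-0.08],[-1,0,0,0,0,0,-0.08],[-1,0,0,0,0,0,-0.08],[-1,0,0,0,0,0,-0.08],[-1,0,0,0,0,0,-0.08],[-1,0,0,0,0,0,0]]]' 100; python3 -c "
from h import *; print(bot.observe()['moment'])"; python3 -m creep '[[[-1,0,0,0,0,0,-0.08],[-1,0,0,0,0,0,-0.08],[-1,0,0,0,0,0,-0.08],[-1,0,0,0,0,0,-0.08],[-1,0,0,0,0,0,-0.08],[-1,0,0,0,0,0,-0.08],[-1,0,0,0,0,0,-0.08],[-1,0,0,0,0,0,-0.08],[-1,0,0,0,0,0,0],[-1,0,0,0,0,0,0]]]'
python3 - <<'E'
from h import *
print(bot.observe()['moment'])
f=grab('wrist'); np.savez('w5.npz',**{k:np.array(v) for k,v in f.items()}); P,u,v=cloud(f); c=np.array((.433,-.1442))
a=np.radians(83.0); ex=np.array([np.cos(a),np.sin(a)]); ey=np.array([-np.sin(a),np.cos(a)])
t=(P[:,2]>.041)&(P[:,2]<.079)&(np.hypot(*(P[:,:2]-c).T)<.042); q=P[t,:2]-c
print(t.sum(),P[t,2].max(),cv2.minAreaRect((q*1000).astype(np.float32)))
for nm,A,B in(('X',q@ex,q@ey),('Y',q@ey,q@ex)):
  for sg in(1,-1):
    k=(A*sg>.024)&(np.abs(B)<.022)
    if k.sum()>40: print(nm,sg,k.sum(),np.polyfit(B[k],A[k],1).round(4))
E
```

```text
clock: 13.15
position: [0.4334, -0.1428, 0.2566]
tool_rot: [3.139, 0.001, 1.781]
force: [-0.9, 1.4, 19.3]
grip_width: 0.0557
finger_force: 101.6
[0.16200394 0.19115839 0.09766419]
clock: 14.4
position: [0.4333, -0.1427, 0.2566]
tool_rot: [3.141, 0.002, 2.42]
force: [-1.8, 0.8, 18.4]
grip_width: 0.0552
finger_force: 101.7
[0.07116177 0.34693614 0.17426844]
2492 0.07899681496980837 ((-13.207780838012695, 13.807550430297852), (72.28410339355469, 35.544410705566406), 42.418609619140625)
X 1 724 [-0.0211  0.0274]
Y 1 1373 [0.0039 0.0271]
```

The tool turned 71.6° while the jar stayed braced (about 0.5° of play). I'll lift a little and check the weight.

```bash
python3 -m creep '[[[-1,0,0,-0.15,0,0,0],[-1,0,0,-0.15,0,0,0],[-1,0,0,-0.15,0,0,0],[-1,0,0,-0.15,0,0,0],[-1,0,0,0,0,0,0],[-1,0,0,0,0,0,0]]]'
python3 - <<'E'
from h import *
f=grab('wrist'); P,u,v=cloud(f)
t=(P[:,2]>.07)&(P[:,2]<.088)&(np.hypot(P[:,0]-.433,P[:,1]+.1442)<.045); print('shoulder z',np.percentile(P[t,2],[5,50,95]).round(4),t.sum())
E
```

```text
clock: 15.2
position: [0.4326, -0.1429, 0.2616]
tool_rot: [-3.142, -0.0, 2.42]
force: [-0.6, 0.0, -0.2]
grip_width: 0.055
finger_force: 105.3
shoulder z [0.0723 0.0788 0.0831] 2307
```

The force is −0.2 N, not the jar's −4.4 N, so the cap is free. I'll lift it straight up to about 30 mm above the rim.

```bash
python3 -m creep '[[[-1,0,0,-0.2,0,0,0],[-1,0,0,-0.4,0,0,0],[-1,0,0,-0.5,0,0,0],[-1,0,0,-0.6,0,0,0],[-1,0,0,-0.7,0,0,0],[-1,0,0,-0.7,0,0,0],[-1,0,0,-0.6,0,0,0],[-1,0,0,-0.4,0,0,0],[-1,0,0,0,0,0,0],[-1,0,0,0,0,0,0],[-1,0,0,0,0,0,0]]]'
python3 - <<'E'
from h import *
f=grab('wrist'); P,u,v=cloud(f); np.savez('w6.npz',**{k:np.array(v) for k,v in f.items()})
t=(P[:,2]>.07)&(P[:,2]<.088)&(np.hypot(P[:,0]-.433,P[:,1]+.1442)<.045); print('shoulder z',np.percentile(P[t,2],[5,50,95]).round(4),t.sum())
px=P[(u>=296)&(u<=355)&(v>=240)&(v<=330)]; print('cap top z',np.median(px[:,2]))
b=grab('scene')['image'][130:240,330:450]
cv2.imwrite('pics/c6.png',np.hstack([f['image'][:,140:500],cv2.resize(b,(436,400))]))
E
```

```text
clock: 16.62
position: [0.4326, -0.1428, 0.3025]
tool_rot: [-3.142, -0.0, 2.42]
force: [-0.4, 0.3, -0.3]
grip_width: 0.0547
finger_force: 105.3
shoulder z [0.0737 0.0795 0.0855] 2201
cap top z 0.15973290840057522
```

View pics/c6.png

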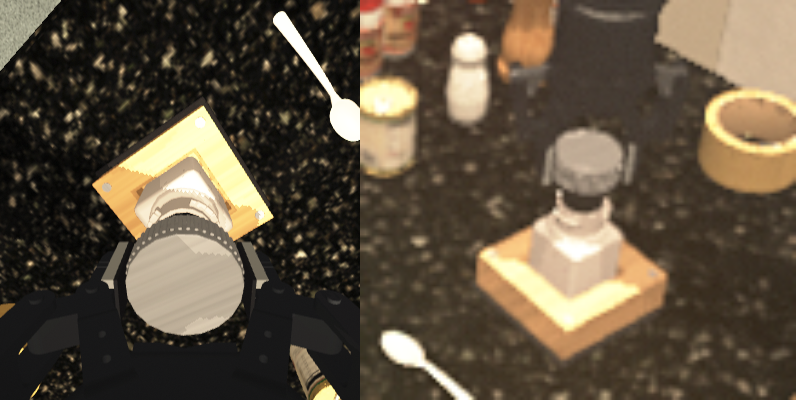

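The picture shows the cap held level at (185,280), with the open jar seated in the stand under it. The cap's underside is about 30 mm above the rim.

```bash
python3 -c "
from workcell import bot; print(bot.job_done())"
```

```text
the job is handed in; nothing more can be done
None
```

The job is handed in: the jar is home in the stand, and the cap is twisted off and held level about 30 mm above the open mouth, at 16.6 s of the 51 s allowed; the hand-in printed no verdict.

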